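# Change over the dish trays of two reading stations

## Task

Two dish reading stations stand side by side, each with a tray that slides out from under a bridge. First push the empty tray fully home to its stop, then hook a fingertip behind the upright front lip of the tray with the petri dish in it, draw that tray all the way out to its stop so that the dish can be collected, and move clear. Use only the fingertips: do not pinch the lips, do not touch or lift the dish (it rides along in its place), and leave everything else as it stands.

Things in the scene. Friction and masses are not known exactly. Their poses are not given: they have to be found in the camera images.
- dish_station: fixed station of the tray that carries the petri dish; the two look alike, side by side in either order, each slightly turned. Base 164x124 mm, side rails 20 mm high, a bridge across (48 mm in local x, 126 mm wide, underside 46, top 68 mm above the worktop). Origin: on the worktop under the bridge's middle. Local z up; the tray slides out along local -x, roughly toward the robot.
- dish_tray (a joint): how far the tray that carries the petri dish is drawn out along its station's local -x, m: 0 = fully home at the stop, 0.110 = fully out at the stop. Slides stiffly (about 2.5 N) and stays where left. Steel tray 104 mm wide, upper face of its floor 14 mm above the worktop. Starts fully home.
- dish_lip (a point): middle of the top edge of the upright front lip of the tray that carries the petri dish, 42 mm above the worktop; moves with the tray. The lip is 10 mm thick (5 mm either side of this point in local x: steel plate dish_tray_c0 behind, rubber dish_tray_c1 in front) and 100 mm wide. Behind it (+x): 45 mm of clear tray floor, then a 6 mm rim round the dish place. With the tray home it is 101 mm from the station's origin along local -x.
- empty_station: fixed station of the tray that carries nothing; the two look alike, side by side in either order, each slightly turned. Base 164x124 mm, side rails 20 mm high, a bridge across (48 mm in local x, 126 mm wide, underside 46, top 68 mm above the worktop). Origin: on the worktop under the bridge's middle. Local z up; the tray slides out along local -x, roughly toward the robot.
- empty_tray (a joint): how far the tray that carries nothing is drawn out along its station's local -x, m: 0 = fully home at the stop, 0.110 = fully out at the stop. Slides stiffly (about 2.5 N) and stays where left. Steel tray 104 mm wide, upper face of its floor 14 mm above the worktop. Starts 0.060 to 0.105 out.
- empty_lip (a point): middle of the top edge of the upright front lip of the tray that carries nothing, 42 mm above the worktop; moves with the tray. The lip is 10 mm thick (5 mm either side of this point in local x: steel plate empty_tray_c0 behind, rubber empty_tray_c1 in front) and 100 mm wide. Behind it (+x): 45 mm of clear tray floor, then a 6 mm rim round the dish place. With the tray home it is 101 mm from the station's origin along local -x.
- dish_place (a point): centre of the floor of the rimmed dish place (97 mm square) in the tray with the dish, 14 mm above the worktop; moves with the tray
- dish: closed petri dish with pale agar, 91 mm wide, 15 mm high, standing loose in the rimmed place of its tray, 14 mm above the worktop, under the reading bridge at the start; origin at the centre of its underside. It weighs about 20 g and rides along with its tray.
- sample_cup: bystander, loose: round sample cup with a lid, 62 mm wide, 66 mm high, between the stations; origin at the centre of its underside
- dropper_bottle: bystander, loose: small dropper bottle, 32 mm wide, 76 mm high, between the stations; origin at the centre of its underside
- marker: bystander, loose: marker pen lying flat, 130 mm long, 13 mm thick, near the front edge; origin at the centre of its underside
- spare_dish: bystander, loose: another petri dish, standing on the worktop to the left, 91 mm wide, 15 mm high; origin at the centre of its underside
- beaker: bystander, loose: beaker, 54 mm wide, 70 mm high, to the right; origin at the centre of its underside
- reagent_bottle: bystander, loose: reagent bottle, 46 mm wide, 96 mm high, to the left; origin at the centre of its underside
- timer: bystander, loose: bench timer lying flat, 62x66 mm, 20 mm high, to the right; origin at the centre of its underside
Things that resemble listed ones, but are neither listed nor needed, are in the scene too. What is shaped like the dish but blue or turquoise is not meant.

How it is judged (in metres and radians):
On the way, in this order (a step that is already met when the one before it is completed fails the run):
1. the empty tray is fully home while the dish's tray is still in (value of joint empty_tray below 0.005 m and value of joint dish_tray below 0.02 m), for 0.2 s.
2. the dish's tray is being drawn out by a fingertip behind its lip (value of joint dish_tray above 0.012 m and contact force between the fingers and dish_tray_c0 above 0.5 N), for 0.05 s.
3. the dish's tray is all the way out (value of joint dish_tray above 0.103 m), for 0.2 s.
At the end, for the whole second after the job is handed in: The empty tray is home (within 5 mm of its stop), the dish's tray is out (within 7 mm of its stop) and at rest, and the dish still lies flat in its place in the tray (within 8 mm of the middle) (value of joint empty_tray below 0.005 m and value of joint dish_tray above 0.103 m and horizontal distance between dish and dish_place below 0.008 m and height (world z) of dish below 0.019 m and angle between dish's own z axis and vertical below 0.1 rad and velocity of joint dish_tray between -0.01 and 0.01 m/s and linear speed of dish below 0.02 m/s); the robot touches nothing.
It fails at once if a lip is pinched (pressed from the front and from behind at once) ((contact force between the fingers and dish_tray_c0 above 1.5 N and contact force between the fingers and dish_tray_c1 above 1.5 N) or (contact force between the fingers and empty_tray_c0 above 1.5 N and contact force between the fingers and empty_tray_c1 above 1.5 N)).
It fails at once if the robot touches the petri dish in the tray (contact force between any of the arm, the fingers and dish above 0.3 N).
It fails at once if the dish is lifted, tipped or leaves its place in the tray (height (world z) of dish above 0.022 m or angle between dish's own z axis and vertical above 0.15 rad or horizontal distance between dish and dish_place above 0.012 m).
It fails at once if a bystander is disturbed (moved more than 15 mm) (distance of any of sample_cup, dropper_bottle, marker, spare_dish, beaker, reagent_bottle, timer from where it was at the start of the episode above 0.015 m).
It also fails if it takes over 45 s, if anything falls off the work surface, if the arm or the gripper's body presses on something with over 40 N, if the wrist force passes 120 N, or if a joint passes its speed limit or range.

## Robot

A 6-joint arm with a two-finger parallel gripper is mounted at the origin on a cart in front of the work surface, level with it; the furniture and walls round the work are solid. World frame = base frame: x ahead of the robot, y to its left, z up, the work surface at z = 0. Lengths are in m, angles in degrees, forces in N, time in s.
With the tool pointing down it reaches from about 0.375 to 0.975 m from the base axis. Payload 3.8 kg.
Tool frame: the origin (TCP) lies between the finger pads; the fingertips stand 8 mm ahead of it and the grasp point (between the pads) lies 11 mm behind it (manip.tip_extent is the distance from the TCP to the fingertips, in m); z points along the fingers, y is the direction in which the jaws open and shut (so a half turn about z gives the same grasp; the last joint's range is limited). The gripper opens to 85 mm and grips with 20 to 120 N. Pads are 22 mm wide; open, the fingers measure 114 mm over their backs; the gripper's body (76 mm by 85 mm) begins 54 mm behind the grasp point. The pads swing forward as they close: fully open they stand 13 mm farther back than shut.
Start: joints at [-66.572, 15.12, 91.902, -0, 72.978, -2.114], TCP at [0.291, -0.609, 0.239] pointing down, gripper open.
Joint ranges: [-150.88, 150.88], [-54.13, 125.18], [17.81, 147.31], [-75.09, 255.09], [0, 152.58], [-146.25, 146.25]. Speed limits (degrees/s): [147.25, 147.25, 180, 180, 180, 180].

## Interface

Orientations are given as [roll, pitch, yaw] about the fixed x, y, z axes, in that order (R = Rz(yaw) Ry(pitch) Rx(roll)).
In Python, from cell import manip, vision gives the robot as it stands.
- The arm moves only by the tool jog_arm, never from a script. Its argument "steps" is a list of rows, each an object of numbers: "jaw": the opening, from -1 (shut) to 1 (fully open), so that 0 is half open; "dx", "dy", "dz": the shift along the tool's x, y, z in mm; "rx", "ry", "rz": the turn, a rotation vector about the tool's x, y, z in degrees. A call has 1 to 12 rows; each row is the pose to reach, as a shift and turn from the pose measured when the call began, along the tool's axes at that moment; what a row does not reach only later rows make up. A row lasts 1/10 s, in which the tool goes at most 50 mm and 8.59 degrees, less where a joint would pass 70% of its speed; a pose out of reach is approached as far as the arm can. A call with a gripper value outside its range is refused whole. The fingers move at their own pace and stop on an object; "newtons" is the grip in N (left out, the last holds). Time passes only in rows, so rows that repeat a pose let the fingers close. It gives the time, the measured TCP pose, the force and the opening at its end, in the units of the state.
- manip.get_state(): the state, without advancing time (a new reading comes with each control period).
- vision.snapshot(name): name is "scene" or "top" or "wrist"; returns the picture (400x640x3 uint8, red, green, blue); there is no depth.
- vision.get_calibration(name): a dict with "mtx" (3x3 intrinsics, pixels), "world_to_cam" (4x4, takes a point from world to camera coordinates). Camera axes: x right, y down, z forward; pixel columns grow to the right and rows downward; lengths in m; the calibration is good to about 2 mm. The wrist camera is an equidistant fisheye: a pixel r from the principal point sees the ray r / f radians off the axis. A picture is of the moment at which its call begins: read the wrist's pose just before it. get_calibration takes no time and is no camera call; for the wrist camera it gives the pose at the moment of the call.
- manip.job_done(): hands the job in, once; it reports no verdict.
The state is a dict: "time_s": time; "joint_positions": joint angles; "qd": joint speeds; "effort": joint torques, N m; "position": TCP position; "ee_rot": TCP orientation; "wrist_force": force on the tool from outside, world axes, zero at the start; "torque": the same for the moment, N m; "finger_gap": finger opening in m.
Only numpy, scipy, OpenCV 4.12 (cv2) and the standard library are available. Lean on these libraries where they do the work, as an engineer would, in place of code of your own. Each camera call takes 0.05 s, during which the arm holds its last target.

## Working session

There is one attempt and no reset: what is moved stays moved. The work goes in short steps, Python scripts to look and compute and a tool call to move; the robot and the scene stay as the last step left them, time stands still between calls to the robot, and variables do not carry over. Pictures are saved under pics/ and viewed, and the job is handed in when it is done.

Besides the shell and the picture viewer there is one more tool, called after "Emit:" as name([rows], argument=value, ...), one row to a line, values as JSON. jog_arm: Moves the arm, as the interface text tells. Its arguments: {"type":"object","properties":{"steps":{"type":"array"},"newtons":{"type":"number"}},"required":["steps"]}

```bash
mkdir -p pics; python3 - <<'E'
from cell import manip, vision
import cv2
s=manip.get_state();print({k:s[k] for k in('time_s','position','ee_rot','finger_gap','joint_positions')},manip.tip_extent)
for n in('scene','top'):
    im=vision.snapshot(n);cv2.imwrite(f'pics/{n}0.png',im[:,:,::-1]);c=vision.get_calibration(n);print(n,c)
E
```

```text
{'time_s': 0.0, 'position': array([ 0.29076905, -0.60836865,  0.23797287]), 'ee_rot': array([-1.79872165e+02, -3.87819455e-03,  2.55452910e+01]), 'finger_gap': 0.08546211986887696, 'joint_positions': array([-6.65704669e+01,  1.51685058e+01,  9.19809178e+01, -8.82599877e-04,
        7.29784674e+01, -2.11550294e+00])} 0.008
scene {'mtx': array([[390.38788474,   0.        , 318.35061464],
       [  0.        , 390.38788474, 194.01678255],
       [  0.        ,   0.        ,   1.        ]]), 'world_to_cam': array([[-0.88591148, -0.46378716, -0.00789428,  0.5221064 ],
       [-0.22297477,  0.44071955, -0.86951051,  0.16564876],
       [ 0.40674697, -0.76854912, -0.49385135,  1.11363695],
       [ 0.        ,  0.        ,  0.        ,  1.        ]])}
top {'mtx': array([[411.48908123,   0.        , 320.7201384 ],
       [  0.        , 411.48908123, 197.36041575],
       [  0.        ,   0.        ,   1.        ]]), 'world_to_cam': array([[ 0.02295569, -0.99970927, -0.00737671,  0.01884206],
       [-0.99711093, -0.02236037, -0.07259349,  0.56591602],
       [ 0.07240744,  0.00902183, -0.99733433,  1.18769087],
       [ 0.        ,  0.        ,  0.        ,  1.        ]])}
```

View pics/scene0.png

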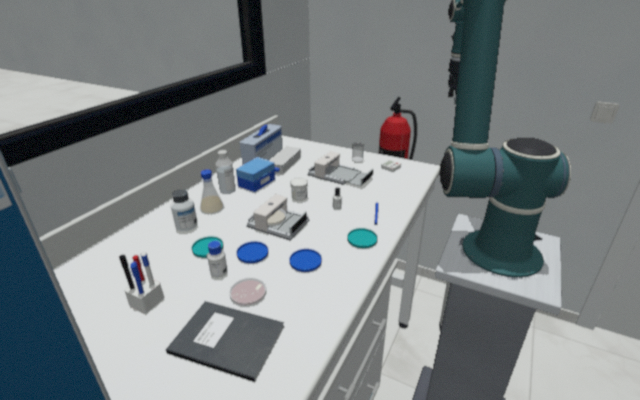

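View pics/top0.png

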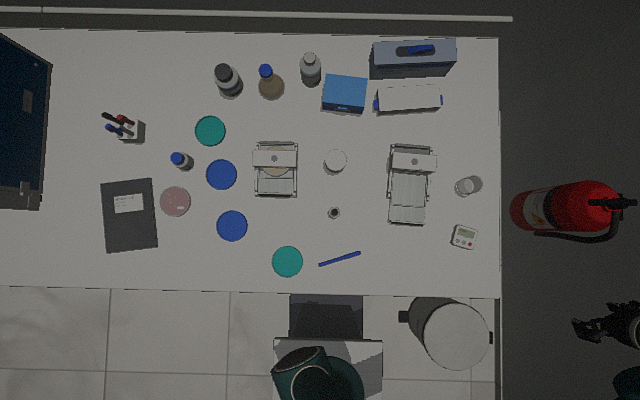

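The top view shows two stations: one at (275,165), with its tray home and a pale dish edge under the bridge, and one at (410,183), with its tray out. The blue and teal discs and the pink dish at (175,201) are look-alikes. I'll check both stations in close crops.

```bash
python3 - <<'E'
import cv2,numpy as np
t=cv2.imread('pics/top0.png')
a=cv2.resize(t[125:235,240:310],None,fx=5.4,fy=5.4,interpolation=cv2.INTER_CUBIC)
b=cv2.resize(t[125:235,375:445],None,fx=5.4,fy=5.4,interpolation=cv2.INTER_CUBIC)
cv2.imwrite('pics/crop0.png',np.hstack([a,b]))
E
```

```text
(no output)
```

View pics/crop0.png

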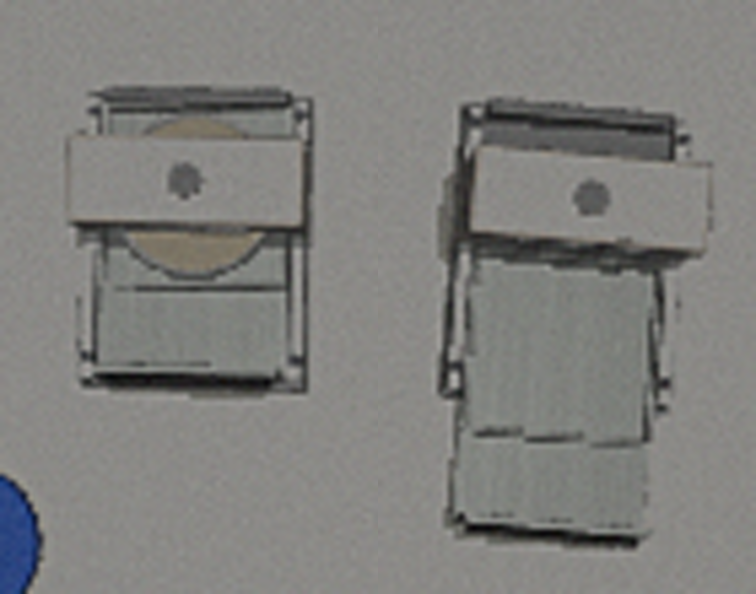

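The left station holds the pale agar dish, with its tray home. The right tray is empty and out. Next I'll convert the bridge tops (z=0.068) and lip tops (z=0.042) to positions.

```bash
cat > h.py <<'E'
import numpy as np
from cell import manip, vision
def ray(cal,u,v,z):
    M=cal['world_to_cam'];R=M[:3,:3];C=-R.T@M[:3,3]
    d=R.T@np.linalg.inv(cal['mtx'])@np.array([u,v,1.]);return C+d*(z-C[2])/d[2]
E
python3 - <<'E'
from h import *
c=vision.get_calibration('top');M=c['world_to_cam'];print('cam',-M[:3,:3].T@M[:3,3])
def P(o,u,v,z): return ray(c,o+u/5.4-.4,125+v/5.4-.4,z)[:2]
for n,o,B,L in(('dish',240,[(66,137),(304,138),(302,229),(68,223)],[(98,378),(280,380)]),
 ('empty',375-70,[(477,146),(712,162),(705,255),(470,235)],[(457,522),(642,540)])):
    b=np.array([P(o,*p,.068) for p in B]);l=np.array([P(o,*p,.042) for p in L])
    e=b[0]-b[1];e2=b[3]-b[2]
    ang=lambda v:np.degrees(np.arctan2(-v[0],v[1]))
    print(n,b.round(3).tolist(),'mid',b.mean(0).round(4),'w',np.linalg.norm(e),np.linalg.norm(e2),'d',np.linalg.norm(b[0]-b[3]),np.linalg.norm(b[1]-b[2]),'yaw',ang(e),ang(e2))
    print(' lip',l.round(4).tolist(),l.mean(0),np.linalg.norm(l[0]-l[1]),ang(l[0]-l[1]),'dist',np.linalg.norm(l.mean(0)-b.mean(0)))
E
python3 - <<'E'
import cv2
t=cv2.imread('pics/top0.png')
for n,(y0,x0) in {'a':(183,250),'b':(205,380)}.items():
    cv2.imwrite(f'pics/lip{n}.png',cv2.resize(t[y0:y0+30,x0:x0+55],None,fx=14,fy=14,interpolation=cv2.INTER_NEAREST))
E
```

```text
cam [0.47785086 0.02077553 1.22574569]
dish [[0.693, 0.231], [0.695, 0.105], [0.647, 0.105], [0.647, 0.228]] mid [0.6704 0.167 ] w 0.1256082598552875 0.12320125264529183 d 0.04576932431885921 0.048355012259582865 yaw 0.9922149824518508 -0.22656272161942015
 lip [[0.5677, 0.2136], [0.5688, 0.1161]] [0.5682607  0.16484256] 0.09743960919423629 0.6510414602681137 dist 0.10215408274524146
empty [[0.697, -0.171], [0.691, -0.294], [0.642, -0.291], [0.649, -0.168]] mid [ 0.6696 -0.2308] w 0.123484037911614 0.12324985282424716 d 0.04736920202661919 0.049420156389511034 yaw -2.708038581776204 -3.659169225473068
 lip [[0.4995, -0.1666], [0.4922, -0.2647]] [ 0.49580573 -0.2156506 ] 0.09839549406386217 -4.252335105624575 dist 0.17448196828942356
```

View pics/lipa.png

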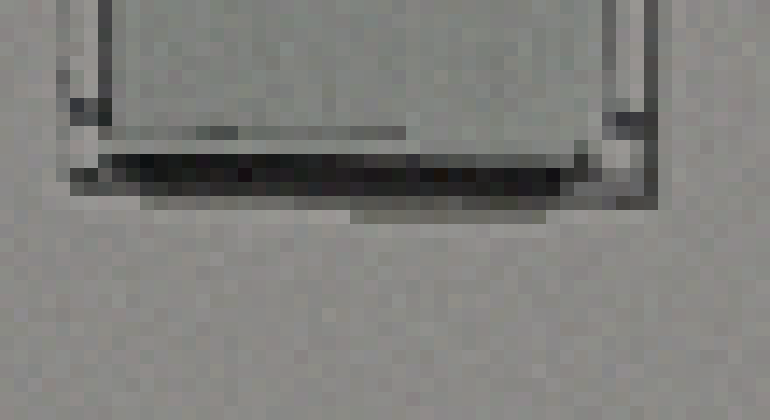

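View pics/lipb.png

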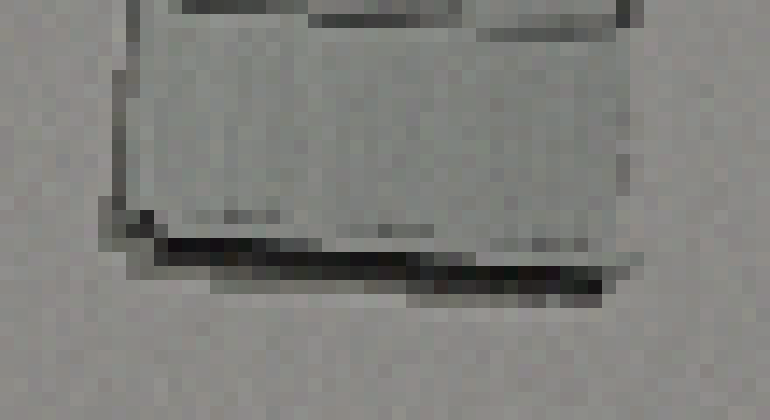

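```bash
cat >> h.py <<'E'
from scipy.spatial.transform import Rotation as Ro
def go(pos,yaw):
    s=manip.get_state();R=Ro.from_euler('xyz',s['ee_rot'],degrees=True)
    T=Ro.from_euler('xyz',[180,0,yaw],degrees=True)
    print('t',s['time_s'],'pos',s['position'].round(4),'rot',s['ee_rot'].round(2),'F',s['wrist_force'].round(2))
    print('d mm',(R.inv().apply(np.array(pos)-s['position'])*1000).round(1),'rv',np.degrees((R.inv()*T).as_rotvec()).round(2))
E
python3 -c "
from h import *
go([.458,-.213,.2],-4.3)"
```

```text
t 0.1 pos [ 0.2908 -0.6084  0.2381] rot [-179.88   -0.     25.54] F [ 0.09  0.42 -0.92]
d mm [ 321.4 -284.6   38.7] rv [-0.12  0.03 29.84]
```

Emit:
jog_arm([
  {"jaw": -1,"dx": 80,"dy": -71,"dz": 10,"rz": 8},
  {"jaw": -1,"dx": 321,"dy": -285,"dz": 38,"rz": 29.8},
  {"jaw": -1,"dx": 321,"dy": -285,"dz": 38,"rz": 29.8},
  {"jaw": -1,"dx": 321,"dy": -285,"dz": 38,"rz": 29.8},
  {"jaw": -1,"dx": 321,"dy": -285,"dz": 38,"rz": 29.8},
  {"jaw": -1,"dx": 321,"dy": -285,"dz": 38,"rz": 29.8},
  {"jaw": -1,"dx": 321,"dy": -285,"dz": 38,"rz": 29.8},
  {"jaw": -1,"dx": 321,"dy": -285,"dz": 38,"rz": 29.8},
  {"jaw": -1,"dx": 321,"dy": -285,"dz": 38,"rz": 29.8},
  {"jaw": -1,"dx": 321,"dy": -285,"dz": 38,"rz": 29.8},
  {"jaw": -1,"dx": 321,"dy": -285,"dz": 38,"rz": 29.8},
  {"jaw": -1,"dx": 321,"dy": -285,"dz": 38,"rz": 29.8},
])

```text
schema error: expected keys jaw, dx, dy, dz, rx, ry, rz
```

Emit:
jog_arm([
  {"jaw": -1,"dx": 80,"dy": -71,"dz": 10,"rx": 0,"ry": 0,"rz": 8},
  {"jaw": -1,"dx": 321,"dy": -285,"dz": 38,"rx": 0,"ry": 0,"rz": 29.8},
  {"jaw": -1,"dx": 321,"dy": -285,"dz": 38,"rx": 0,"ry": 0,"rz": 29.8},
  {"jaw": -1,"dx": 321,"dy": -285,"dz": 38,"rx": 0,"ry": 0,"rz": 29.8},
  {"jaw": -1,"dx": 321,"dy": -285,"dz": 38,"rx": 0,"ry": 0,"rz": 29.8},
  {"jaw": -1,"dx": 321,"dy": -285,"dz": 38,"rx": 0,"ry": 0,"rz": 29.8},
  {"jaw": -1,"dx": 321,"dy": -285,"dz": 38,"rx": 0,"ry": 0,"rz": 29.8},
  {"jaw": -1,"dx": 321,"dy": -285,"dz": 38,"rx": 0,"ry": 0,"rz": 29.8},
  {"jaw": -1,"dx": 321,"dy": -285,"dz": 38,"rx": 0,"ry": 0,"rz": 29.8},
  {"jaw": -1,"dx": 321,"dy": -285,"dz": 38,"rx": 0,"ry": 0,"rz": 29.8},
  {"jaw": -1,"dx": 321,"dy": -285,"dz": 38,"rx": 0,"ry": 0,"rz": 29.8},
  {"jaw": -1,"dx": 321,"dy": -285,"dz": 38,"rx": 0,"ry": 0,"rz": 29.8},
])

```text
time_s: 1.3
position: [0.4572, -0.2135, 0.2006]
ee_rot: [-179.9, 0.1, -4.3]
wrist_force: [-1.1, 0.3, -1.2]
finger_gap: -0.0001
```

```bash
python3 -c "
from h import *
import cv2
go([.458,-.213,.032],-4.3)
cv2.imwrite('pics/w1.png',vision.snapshot('wrist')[:,:,::-1]);print(vision.get_calibration('wrist')['mtx'])"
```

```text
t 1.3 pos [ 0.4572 -0.2135  0.2006] rot [-1.7992e+02  7.0000e-02 -4.2800e+00] F [-1.07  0.29 -1.15]
d mm [  0.9  -0.4 168.6] rv [-0.08  0.07  0.02]
[[309.70691629   0.         320.04305245]
 [  0.         309.70691629 200.14278809]
 [  0.           0.           1.        ]]
```

View pics/w1.png

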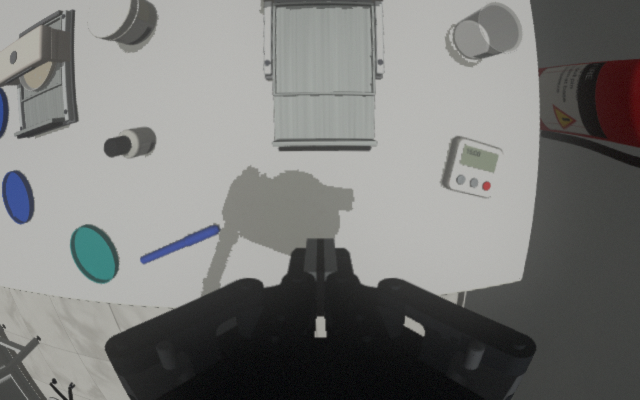

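The wrist view shows the empty lip at about (274..377, 141), dead ahead of the shut fingers and nearly square to them. I'll cross-check its position with the fisheye model.

```bash
cat >> h.py <<'E'
def wray(cal,u,v,z):
    K=cal['mtx'];M=cal['world_to_cam'];R=M[:3,:3];C=-R.T@M[:3,3]
    p=np.array([u-K[0,2],v-K[1,2]]);r=np.hypot(*p);th=r/K[0,0]
    d=R.T@np.array([*(np.sin(th)*p/r),np.cos(th)]);return C+d*(z-C[2])/d[2]
E
python3 - <<'E'
from h import *
import cv2
c=vision.get_calibration('wrist')
for p in((274,144),(377,144)):print(wray(c,*p,.042).round(4))
im=cv2.imread('pics/w1.png');cv2.imwrite('pics/w1c.png',cv2.resize(im[70:170,255:395],None,fx=5,fy=5))
E
```

```text
[ 0.5018 -0.1731  0.042 ]
[ 0.4947 -0.271   0.042 ]
```

View pics/w1c.png

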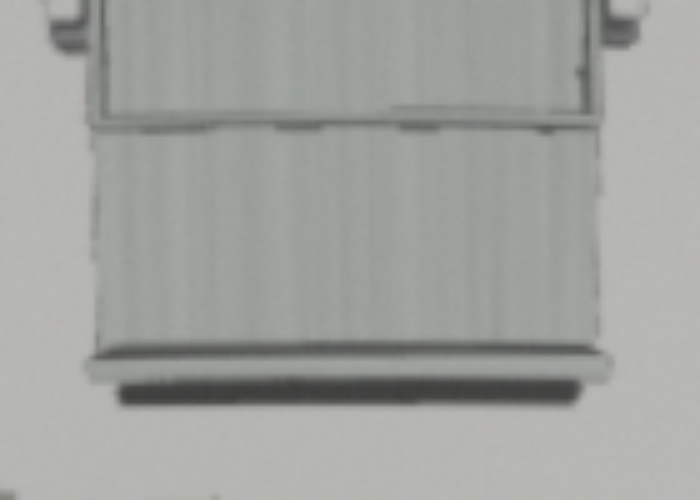

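Emit:
jog_arm([
  {"jaw": -1,"dx": 0,"dy": 5,"dz": 40,"rx": 0,"ry": 0,"rz": 0},
  {"jaw": -1,"dx": 0,"dy": 5,"dz": 80,"rx": 0,"ry": 0,"rz": 0},
  {"jaw": -1,"dx": 0,"dy": 5,"dz": 120,"rx": 0,"ry": 0,"rz": 0},
  {"jaw": -1,"dx": 0,"dy": 5,"dz": 150,"rx": 0,"ry": 0,"rz": 0},
  {"jaw": -1,"dx": 0,"dy": 5,"dz": 168,"rx": 0,"ry": 0,"rz": 0},
  {"jaw": -1,"dx": 0,"dy": 5,"dz": 168,"rx": 0,"ry": 0,"rz": 0},
  {"jaw": -1,"dx": 10,"dy": 5,"dz": 168,"rx": 0,"ry": 0,"rz": 0},
  {"jaw": -1,"dx": 18,"dy": 5,"dz": 168,"rx": 0,"ry": 0,"rz": 0},
])

```text
time_s: 2.15
position: [0.4767, -0.2215, 0.0344]
ee_rot: [-180.0, -0.1, -4.4]
wrist_force: [0.4, -0.1, -0.3]
finger_gap: 0.0002
```

Emit:
jog_arm([
  {"jaw": -1,"dx": 8,"dy": 0,"dz": 0,"rx": 0,"ry": 0,"rz": 0},
  {"jaw": -1,"dx": 16,"dy": 0,"dz": 0,"rx": 0,"ry": 0,"rz": 0},
  {"jaw": -1,"dx": 24,"dy": 0,"dz": 0,"rx": 0,"ry": 0,"rz": 0},
  {"jaw": -1,"dx": 32,"dy": 0,"dz": 0,"rx": 0,"ry": 0,"rz": 0},
])

```text
time_s: 2.55
position: [0.5097, -0.2241, 0.0352]
ee_rot: [180.0, -0.2, -4.4]
wrist_force: [-2.5, 0.2, 1.5]
finger_gap: 0.0001
```

Emit:
jog_arm([
  {"jaw": -1,"dx": 8,"dy": 0,"dz": 0,"rx": 0,"ry": 0,"rz": 0},
  {"jaw": -1,"dx": 16,"dy": 0,"dz": 0,"rx": 0,"ry": 0,"rz": 0},
  {"jaw": -1,"dx": 24,"dy": 0,"dz": 0,"rx": 0,"ry": 0,"rz": 0},
  {"jaw": -1,"dx": 30,"dy": 0,"dz": 0,"rx": 0,"ry": 0,"rz": 0},
  {"jaw": -1,"dx": 35,"dy": 0,"dz": 0,"rx": 0,"ry": 0,"rz": 0},
  {"jaw": -1,"dx": 38,"dy": 0,"dz": 0,"rx": 0,"ry": 0,"rz": 0},
])

```text
time_s: 3.15
position: [0.548, -0.2268, 0.0351]
ee_rot: [180.0, -0.2, -4.4]
wrist_force: [-2.2, 1.8, 0.8]
finger_gap: 0.0001
```

Emit:
jog_arm([
  {"jaw": -1,"dx": 2,"dy": 0,"dz": 0,"rx": 0,"ry": 0,"rz": 0},
  {"jaw": -1,"dx": 4,"dy": 0,"dz": 0,"rx": 0,"ry": 0,"rz": 0},
])

```text
time_s: 3.35
position: [0.552, -0.2271, 0.0351]
ee_rot: [-180.0, -0.2, -4.4]
wrist_force: [-2.4, 1.7, 1.6]
finger_gap: -0.0002
```

Not at the stop yet, since the force is still only friction. I'll creep on.

Emit:
jog_arm([
  {"jaw": -1,"dx": 2,"dy": 0,"dz": 0,"rx": 0,"ry": 0,"rz": 0},
  {"jaw": -1,"dx": 4,"dy": 0,"dz": 0,"rx": 0,"ry": 0,"rz": 0},
])

```text
time_s: 3.55
position: [0.554, -0.2271, 0.035]
ee_rot: [-180.0, 0.1, -4.4]
wrist_force: [-13.4, 0.6, 9.0]
finger_gap: 0.0001
```

The force jumped to 13 N at x=0.554 (0.553 predicted), so this is the stop. I'll hold, back off and rise.

Emit:
jog_arm([
  {"jaw": -1,"dx": 1,"dy": 0,"dz": 0,"rx": 0,"ry": 0,"rz": 0},
  {"jaw": -1,"dx": 1,"dy": 0,"dz": 0,"rx": 0,"ry": 0,"rz": 0},
  {"jaw": -1,"dx": 1,"dy": 0,"dz": 0,"rx": 0,"ry": 0,"rz": 0},
  {"jaw": -1,"dx": -15,"dy": 0,"dz": 0,"rx": 0,"ry": 0,"rz": 0},
  {"jaw": -1,"dx": -35,"dy": 0,"dz": 0,"rx": 0,"ry": 0,"rz": 0},
  {"jaw": -1,"dx": -40,"dy": 0,"dz": -40,"rx": 0,"ry": 0,"rz": 0},
  {"jaw": -1,"dx": -40,"dy": 0,"dz": -90,"rx": 0,"ry": 0,"rz": 0},
  {"jaw": -1,"dx": -40,"dy": 0,"dz": -140,"rx": 0,"ry": 0,"rz": 0},
  {"jaw": -1,"dx": -40,"dy": 0,"dz": -165,"rx": 0,"ry": 0,"rz": 0},
  {"jaw": -1,"dx": -40,"dy": 0,"dz": -165,"rx": 0,"ry": 0,"rz": 0},
])

```text
time_s: 4.55
position: [0.5187, -0.2264, 0.2069]
ee_rot: [179.7, -0.6, -4.4]
wrist_force: [0.9, 0.6, 1.1]
finger_gap: -0.0
```

```bash
python3 -c "
from h import *
import cv2
go([.53,.166,.2],0.8)
t=vision.snapshot('top')[:,:,::-1]
cv2.imwrite('pics/top2.png',cv2.resize(t[120:240,235:455],None,fx=3.5,fy=3.5,interpolation=cv2.INTER_CUBIC))"
```

```text
t 4.55 pos [ 0.5187 -0.2264  0.2069] rot [179.74  -0.6   -4.36] F [0.95 0.57 1.07]
d mm [ -18.6 -392.1    4.9] rv [ 0.29 -0.59 -5.16]
```

View pics/top2.png

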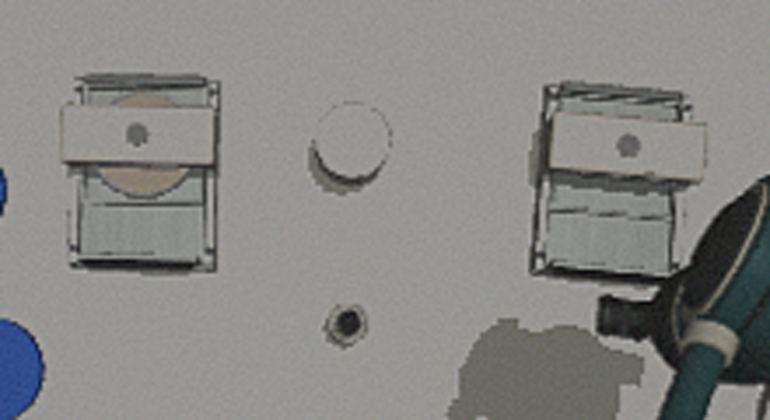

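The top crop shows both trays home, with the two lips flush at their rail ends. Next I'll move to just in front of the dish lip and measure it with the wrist camera.

Emit:
jog_arm([
  {"jaw": -1,"dx": -18,"dy": -50,"dz": 5,"rx": 0.3,"ry": -0.6,"rz": -2},
  {"jaw": -1,"dx": -18,"dy": -100,"dz": 5,"rx": 0.3,"ry": -0.6,"rz": -5.2},
  {"jaw": -1,"dx": -18,"dy": -150,"dz": 5,"rx": 0.3,"ry": -0.6,"rz": -5.2},
  {"jaw": -1,"dx": -18,"dy": -200,"dz": 5,"rx": 0.3,"ry": -0.6,"rz": -5.2},
  {"jaw": -1,"dx": -18,"dy": -250,"dz": 5,"rx": 0.3,"ry": -0.6,"rz": -5.2},
  {"jaw": -1,"dx": -18,"dy": -300,"dz": 5,"rx": 0.3,"ry": -0.6,"rz": -5.2},
  {"jaw": -1,"dx": -18,"dy": -350,"dz": 5,"rx": 0.3,"ry": -0.6,"rz": -5.2},
  {"jaw": -1,"dx": -18,"dy": -392,"dz": 5,"rx": 0.3,"ry": -0.6,"rz": -5.2},
  {"jaw": -1,"dx": -18,"dy": -392,"dz": 5,"rx": 0.3,"ry": -0.6,"rz": -5.2},
  {"jaw": -1,"dx": -18,"dy": -392,"dz": 5,"rx": 0.3,"ry": -0.6,"rz": -5.2},
])

```text
time_s: 5.6
position: [0.5279, 0.1674, 0.1955]
ee_rot: [-179.9, 0.4, 1.0]
wrist_force: [-1.1, -0.8, -0.5]
finger_gap: -0.0
```

```bash
python3 -c "
from h import *
import cv2
go([.596,.166,.1],0.8)
cv2.imwrite('pics/w2.png',vision.snapshot('wrist')[:,:,::-1])"
```

```text
t 5.6 pos [0.5279 0.1674 0.1955] rot [-179.92    0.43    0.99] F [-1.06 -0.81 -0.49]
d mm [68.8  2.7 95. ] rv [-0.08  0.43  0.19]
```

View pics/w2.png

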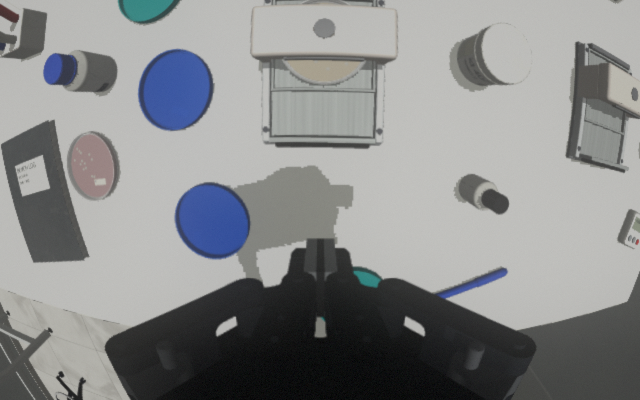

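```bash
python3 - <<'E'
from h import *
import cv2
im=cv2.imread('pics/w2.png');cv2.imwrite('pics/w2c.png',cv2.resize(im[60:160,255:395],None,fx=5,fy=5))
E
```

```text
(no output)
```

View pics/w2c.png

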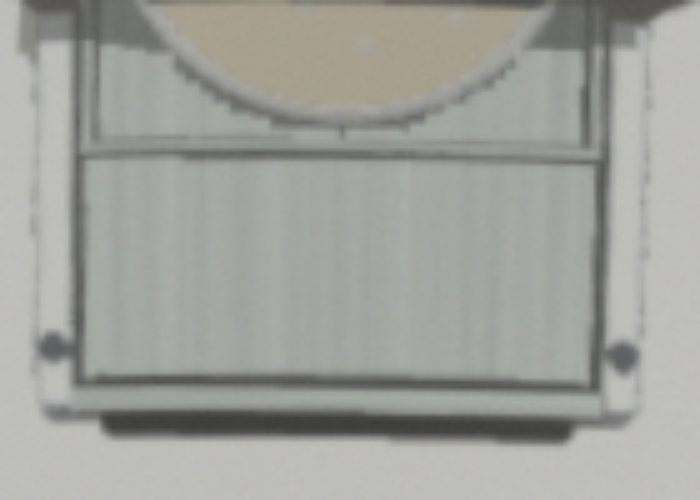

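The close crop shows the lip's steel top edge at crop rows 385–412, 27 mm of usable floor behind it, and the rim at row 158 with the dish beyond it.

```bash
python3 - <<'E'
from h import *
c=vision.get_calibration('wrist')
def W(u,v,z): return wray(c,255+u/5-.4,60+v/5-.4,z).round(4)
print('back L/R',W(80,382,.042),W(595,388,.042),'mid L/R',W(80,412,.042),W(605,420,.042),'rim',W(85,156,.016),W(600,161,.016))
go([.599,.166,.1],0.8)
E
```

```text
back L/R [0.5758 0.2134 0.042 ] [0.5764 0.1174 0.042 ] mid L/R [0.5702 0.2134 0.042 ] [0.5704 0.1152 0.042 ] rim [0.6199 0.2166 0.016 ] [0.6209 0.1134 0.016 ]
t 5.65 pos [0.528  0.1664 0.1958] rot [-179.92    0.42    0.9 ] F [-0.01  0.14  0.22]
d mm [71.7  1.6 95.2] rv [-0.08  0.42  0.09]
```

Emit:
jog_arm([
  {"jaw": -1,"dx": 35,"dy": 0,"dz": 0,"rx": 0,"ry": 0.4,"rz": 0},
  {"jaw": -1,"dx": 69,"dy": 0,"dz": 20,"rx": 0,"ry": 0.4,"rz": 0},
  {"jaw": -1,"dx": 69,"dy": 0,"dz": 60,"rx": 0,"ry": 0.4,"rz": 0},
  {"jaw": -1,"dx": 69,"dy": 0,"dz": 95,"rx": 0,"ry": 0.4,"rz": 0},
  {"jaw": -1,"dx": 69,"dy": 0,"dz": 95,"rx": 0,"ry": 0.4,"rz": 0},
  {"jaw": -1,"dx": 69,"dy": 0,"dz": 95,"rx": 0,"ry": 0.4,"rz": 0},
])

```text
time_s: 6.25
position: [0.5955, 0.1659, 0.0993]
ee_rot: [-180.0, 0.2, 0.8]
wrist_force: [0.4, 0.6, 0.2]
finger_gap: 0.0004
```

```bash
python3 -c "
from h import *
import cv2
go([.596,.166,.032],0.8)
cv2.imwrite('pics/w3.png',vision.snapshot('wrist')[:,:,::-1])"
```

```text
t 6.25 pos [0.5955 0.1659 0.0993] rot [-179.96    0.18    0.79] F [0.36 0.57 0.24]
d mm [ 0.8 -0.  67.3] rv [-0.04  0.18 -0.01]
```

View pics/w3.png

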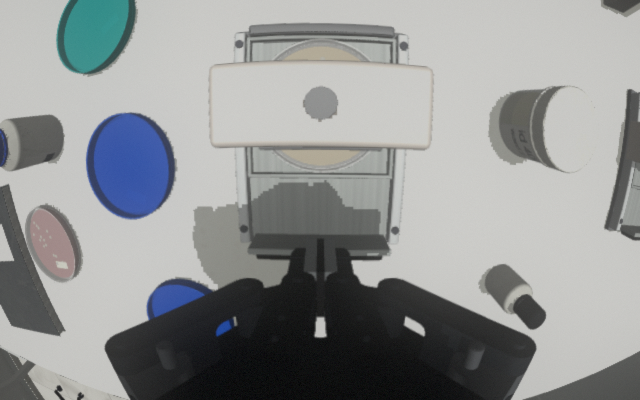

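Emit:
jog_arm([
  {"jaw": -1,"dx": 1,"dy": 0,"dz": 25,"rx": 0,"ry": 0.2,"rz": 0},
  {"jaw": -1,"dx": 1,"dy": 0,"dz": 43,"rx": 0,"ry": 0.2,"rz": 0},
  {"jaw": -1,"dx": 1,"dy": 0,"dz": 43,"rx": 0,"ry": 0.2,"rz": 0},
])

```text
time_s: 6.6
position: [0.5978, 0.1662, 0.0586]
ee_rot: [-179.9, -0.2, 0.8]
wrist_force: [-0.5, -0.4, -0.2]
finger_gap: 0.0
```

```bash
python3 -c "
from h import *
import cv2
go([.596,.166,.032],0.8)
c=vision.get_calibration('wrist');M=c['world_to_cam'];print('cam',-M[:3,:3].T@M[:3,3])
im=vision.snapshot('wrist')[:,:,::-1]
cv2.imwrite('pics/w4.png',cv2.resize(im[130:330,200:440],None,fx=3,fy=3))"
```

```text
t 6.6 pos [0.5978 0.1662 0.0586] rot [-179.92   -0.21    0.79] F [-0.48 -0.36 -0.2 ]
d mm [-1.9  0.2 26.6] rv [-0.08 -0.21 -0.01]
cam [0.66666726 0.16679751 0.19280279]
```

View pics/w4.png

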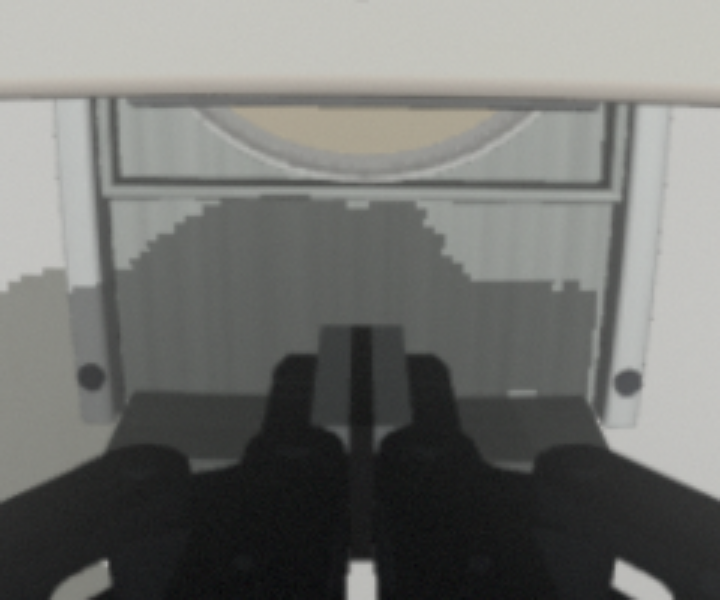

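The fingertips (crop (360,325)) stand over the clear floor, between the lip at row 395 and the rim at row 195. I'll lower them and draw.

Emit:
jog_arm([
  {"jaw": -1,"dx": -1,"dy": 0,"dz": 14,"rx": 0,"ry": 0,"rz": 0},
  {"jaw": -1,"dx": -1,"dy": 0,"dz": 26,"rx": 0,"ry": 0,"rz": 0},
  {"jaw": -1,"dx": -1,"dy": 0,"dz": 26,"rx": 0,"ry": 0,"rz": 0},
  {"jaw": -1,"dx": -5,"dy": 0,"dz": 26,"rx": 0,"ry": 0,"rz": 0},
  {"jaw": -1,"dx": -9,"dy": 0,"dz": 26,"rx": 0,"ry": 0,"rz": 0},
  {"jaw": -1,"dx": -13,"dy": 0,"dz": 26,"rx": 0,"ry": 0,"rz": 0},
  {"jaw": -1,"dx": -17,"dy": 0,"dz": 26,"rx": 0,"ry": 0,"rz": 0},
  {"jaw": -1,"dx": -21,"dy": 0,"dz": 26,"rx": 0,"ry": 0,"rz": 0},
])

```text
time_s: 7.45
position: [0.5783, 0.1664, 0.0341]
ee_rot: [-179.9, -0.4, 0.8]
wrist_force: [3.0, 0.4, -1.5]
finger_gap: 0.0
```

Emit:
jog_arm([
  {"jaw": -1,"dx": -5,"dy": 0,"dz": 0,"rx": 0,"ry": 0,"rz": 0},
  {"jaw": -1,"dx": -10,"dy": 0,"dz": 0,"rx": 0,"ry": 0,"rz": 0},
  {"jaw": -1,"dx": -15,"dy": 0,"dz": 0,"rx": 0,"ry": 0,"rz": 0},
  {"jaw": -1,"dx": -20,"dy": 0,"dz": 0,"rx": 0,"ry": 0,"rz": 0},
  {"jaw": -1,"dx": -25,"dy": 0,"dz": 0,"rx": 0,"ry": 0,"rz": 0},
  {"jaw": -1,"dx": -30,"dy": 0,"dz": 0,"rx": 0,"ry": 0,"rz": 0},
  {"jaw": -1,"dx": -35,"dy": 0,"dz": 0,"rx": 0,"ry": 0,"rz": 0},
  {"jaw": -1,"dx": -40,"dy": 0,"dz": 0,"rx": 0,"ry": 0,"rz": 0},
  {"jaw": -1,"dx": -45,"dy": 0,"dz": 0,"rx": 0,"ry": 0,"rz": 0},
  {"jaw": -1,"dx": -50,"dy": 0,"dz": 0,"rx": 0,"ry": 0,"rz": 0},
])

```text
time_s: 8.45
position: [0.528, 0.1658, 0.0339]
ee_rot: [-179.9, -0.4, 0.8]
wrist_force: [2.6, 1.6, 1.0]
finger_gap: 0.0002
```

Emit:
jog_arm([
  {"jaw": -1,"dx": -5,"dy": 0,"dz": 0,"rx": 0,"ry": 0,"rz": 0},
  {"jaw": -1,"dx": -10,"dy": 0,"dz": 0,"rx": 0,"ry": 0,"rz": 0},
  {"jaw": -1,"dx": -15,"dy": 0,"dz": 0,"rx": 0,"ry": 0,"rz": 0},
  {"jaw": -1,"dx": -20,"dy": 0,"dz": 0,"rx": 0,"ry": 0,"rz": 0},
  {"jaw": -1,"dx": -25,"dy": 0,"dz": 0,"rx": 0,"ry": 0,"rz": 0},
  {"jaw": -1,"dx": -30,"dy": 0,"dz": 0,"rx": 0,"ry": 0,"rz": 0},
  {"jaw": -1,"dx": -35,"dy": 0,"dz": 0,"rx": 0,"ry": 0,"rz": 0},
  {"jaw": -1,"dx": -40,"dy": 0,"dz": 0,"rx": 0,"ry": 0,"rz": 0},
  {"jaw": -1,"dx": -44,"dy": 0,"dz": 0,"rx": 0,"ry": 0,"rz": 0},
])

```text
time_s: 9.35
position: [0.4835, 0.1652, 0.0335]
ee_rot: [-179.9, -0.4, 0.8]
wrist_force: [1.6, 0.8, 2.5]
finger_gap: 0.0003
```

Emit:
jog_arm([
  {"jaw": -1,"dx": -2,"dy": 0,"dz": 0,"rx": 0,"ry": 0,"rz": 0},
  {"jaw": -1,"dx": -4,"dy": 0,"dz": 0,"rx": 0,"ry": 0,"rz": 0},
  {"jaw": -1,"dx": -6,"dy": 0,"dz": 0,"rx": 0,"ry": 0,"rz": 0},
])

```text
time_s: 9.65
position: [0.4773, 0.165, 0.0334]
ee_rot: [-179.9, -0.4, 0.8]
wrist_force: [2.2, 1.2, 1.3]
finger_gap: 0.0002
```

Emit:
jog_arm([
  {"jaw": -1,"dx": -1,"dy": 0,"dz": 0,"rx": 0,"ry": 0,"rz": 0},
  {"jaw": -1,"dx": -2.5,"dy": 0,"dz": 0,"rx": 0,"ry": 0,"rz": 0},
])

```text
time_s: 9.85
position: [0.4761, 0.165, 0.0335]
ee_rot: [-179.9, -0.6, 0.8]
wrist_force: [9.3, 0.3, -5.0]
finger_gap: 0.0
```

The force is 9.3 N at x=0.476, exactly as predicted, so this is the stop. I'll hold, ease off the lip, rise straight up and go clear.

Emit:
jog_arm([
  {"jaw": -1,"dx": -1,"dy": 0,"dz": 0,"rx": 0,"ry": 0,"rz": 0},
  {"jaw": -1,"dx": -1,"dy": 0,"dz": 0,"rx": 0,"ry": 0,"rz": 0},
  {"jaw": -1,"dx": 5,"dy": 0,"dz": 0,"rx": 0,"ry": 0,"rz": 0},
  {"jaw": -1,"dx": 10,"dy": 0,"dz": 0,"rx": 0,"ry": 0,"rz": 0},
  {"jaw": -1,"dx": 10,"dy": 0,"dz": -15,"rx": 0,"ry": 0,"rz": 0},
  {"jaw": -1,"dx": 10,"dy": 0,"dz": -50,"rx": 0,"ry": 0,"rz": 0},
  {"jaw": -1,"dx": 10,"dy": 0,"dz": -100,"rx": 0,"ry": 0,"rz": 0},
  {"jaw": -1,"dx": 10,"dy": 0,"dz": -150,"rx": 0,"ry": 0,"rz": 0},
  {"jaw": -1,"dx": 10,"dy": 50,"dz": -165,"rx": 0,"ry": 0,"rz": 0},
  {"jaw": -1,"dx": 10,"dy": 100,"dz": -165,"rx": 0,"ry": 0,"rz": 0},
  {"jaw": -1,"dx": 10,"dy": 150,"dz": -165,"rx": 0,"ry": 0,"rz": 0},
  {"jaw": -1,"dx": 10,"dy": 180,"dz": -165,"rx": 0,"ry": 0,"rz": 0},
])

```text
time_s: 11.05
position: [0.4859, -0.0179, 0.1981]
ee_rot: [-179.9, -0.5, 0.8]
wrist_force: [0.4, -0.0, -0.1]
finger_gap: 0.0002
```

Emit:
jog_arm([
  {"jaw": -1,"dx": 0,"dy": 50,"dz": 0,"rx": 0,"ry": 0,"rz": 0},
  {"jaw": -1,"dx": 0,"dy": 100,"dz": 0,"rx": 0,"ry": 0,"rz": 0},
  {"jaw": -1,"dx": 0,"dy": 150,"dz": 0,"rx": 0,"ry": 0,"rz": 0},
  {"jaw": -1,"dx": 0,"dy": 150,"dz": 0,"rx": 0,"ry": 0,"rz": 0},
  {"jaw": -1,"dx": 0,"dy": 150,"dz": 0,"rx": 0,"ry": 0,"rz": 0},
])

```text
time_s: 11.55
position: [0.4871, -0.1689, 0.1971]
ee_rot: [-179.8, -0.4, 0.6]
wrist_force: [-1.0, 0.8, 0.1]
finger_gap: -0.0001
```

```bash
python3 -c "
from h import *
import cv2
go([.5,0,.2],0)
t=vision.snapshot('top')[:,:,::-1]
cv2.imwrite('pics/top3.png',t)
cv2.imwrite('pics/top3c.png',cv2.resize(t[120:270,235:455],None,fx=3.5,fy=3.5,interpolation=cv2.INTER_CUBIC))"
```

```text
t 11.55 pos [ 0.4871 -0.1689  0.1971] rot [-179.84   -0.38    0.56] F [-1.    0.75  0.09]
d mm [  14.6 -168.8   -2.3] rv [-0.16 -0.38  0.56]
```

View pics/top3c.png

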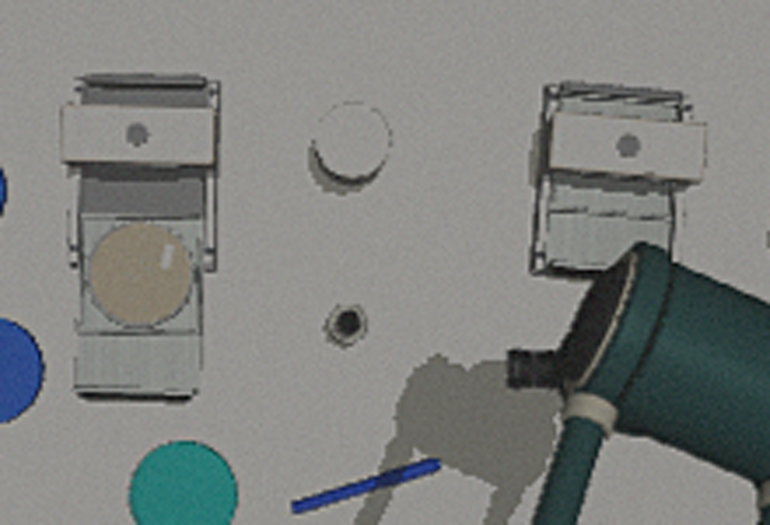

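The dish tray is out with the dish centred between its rims, and the empty tray is home. I'll check the lip position in numbers, then hand in.

```bash
python3 -c "
from h import *
c=vision.get_calibration('top')
W=lambda u,v,z:ray(c,235+u/3.5-.4,120+v/3.5-.4,z).round(4)
print('lip now',W(137,393,.042),'dish',W(140,274,.029),'rim y ends',W(83,218,.016),W(200,333,.016))
print(manip.get_state()['wrist_force'].round(2)); print(manip.job_done())"
```

```text
lip now [0.4615 0.164  0.042 ] dish [0.5602 0.1661 0.029 ] rim y ends [0.6074 0.2174 0.016 ] [0.5125 0.1157 0.016 ]
[ 0.73  0.36 -0.31]
the job is handed in; nothing more can be done
None
```

I pushed the empty right-hand tray home to its stop, then hooked the shut fingertips behind the dish tray's lip and drew that tray out to its stop. After that I moved clear and handed the job in at about 11.6 s; it reports no verdict.

- **Empty tray:** the force jumped to 13 N at x = 0.554 m, against 0.553 m predicted for the stop. The last picture shows it still home.
- **Dish tray:** the force rose to 9.3 N at x = 0.476 m, exactly as predicted. The lip then measured x ≈ 0.4615 m, which is 107–109 mm out depending on which starting measurement is used (above 103 mm needed).
- **Dish:** it lies in its place, its centre measured at (0.560, 0.166) m and the rim's at (0.560, 0.167) m. I saw no sign of it being touched or tipped.
- **Surroundings:** the bystanders in the last crop (sample cup, dropper bottle, marker) look unmoved. I did not measure them, and I did not look at the rest of that last picture. The wrist force read only noise (under 1 N) at the end.

One disagreement: the top and wrist cameras differed by about 6 mm on the empty lip's sideways position. It did not matter for a push in the middle of a 100 mm lip.

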